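# Click the kiln recorder cartridge into its push-push dock

## Task

Take the kiln's grey recorder cartridge from its wooden rest, put it into the slot of the grey steel dock and let go of it, so that it stands by itself on the raised spring cradle inside; the cradle is push-push and may have been left locked down, in which case click it up first by pushing on the cartridge. Then push the cartridge gently down until it clicks, and leave it locked down and let go of. Never push it with more than 25 N, and leave the pottery and other things on the bench where they are.

Things in the scene. Friction and masses are not known exactly. Their poses are not given: they have to be found in the camera images.
- dock: The dock: grey painted steel box fixed to the bench, 130 mm (its x) by 150 mm (its y), 65 mm high, an upright rectangular slot in the middle of its top in a flush black bezel. Origin: centre of its underside. In the slot a push-push spring cradle carries what is put in. At the start it is empty and either raised or locked down, which cannot be seen.
- slot_mouth (a point): Centre of the slot's mouth on the dock's top face, 65 mm above the bench; axes as the dock's, z up. Slot 26.5 mm (dock x) by 46.5 mm (dock y), 3 mm chamfer. Top of the cradle: raised 33 mm, locked 41 mm, at its end stop 45 mm below the mouth. Pushing on the cartridge takes 1 to 2 N to start from raised, 4 to 5 N from locked, 6 N just before the stop.
- rest: Pale wooden block fixed to the bench, 75 mm (its x) by 155 mm (its y), 30 mm high, with two pockets 15 mm deep: a rectangular one at y = -38 mm in which the cartridge stands, and a round one at y = +42 mm with a battery. Origin: centre of its underside.
- cartridge: Recorder cartridge: grey plastic block 24 mm (its x) by 44 mm (its y) by 87 mm high, 0.08 to 0.17 kg, black ribs near the top of its wide faces, brass foot. Stands upright in the rest, underside 15 mm above the bench. Origin: centre of its underside. Fits the slot either way round, x along the slot's x. Underside 33 mm below the mouth when raised, 41 mm when locked.
- cartridge_top (a point): Centre of the cartridge's flat top, 87 mm above its underside: 54 mm above the dock's top when raised, 46 mm when locked, 42 mm when at the end stop.
- battery: Bystander: a dark round battery 30 mm in diameter, 55 mm high, standing in the rest's round pocket. Origin: centre of its underside.
- cup: Bystander: white pottery cup, 68 mm in diameter, 75 mm high, on the bench. Origin: centre of its underside.
- bowl: Bystander: pink-brown bowl, 130 mm in diameter, 45 mm high. Origin: centre of its underside.
- vase: Bystander: pale pink vase, 104 mm in diameter, 200 mm high. Origin: centre of its underside.
- prop_a: Bystander: white kiln prop, a block 30 x 30 mm, 65 mm high. Origin: centre of its underside.
- prop_b: Bystander: white kiln prop, a block 30 x 45 mm, 40 mm high. Origin: centre of its underside.
- glaze_jar: Bystander: jar with a cap, 68 mm in diameter, 100 mm high. Origin: centre of its underside.
- slot_end (a point): Point on the slot's axis 45 mm below the mouth: the cradle's end stop, a rubber pad of about 8 N per mm. A push that takes the cradle to within 1.2 mm of it and is let go changes raised to locked or locked to raised; a shorter push changes nothing. It settles within 0.5 s of letting go.

How it is judged (in metres and radians):
On the way:
1. the cartridge stands by itself in the slot on the raised cradle, let go of (z of cartridge in the frame of slot_mouth between -0.036 and -0.03 m and horizontal distance between cartridge and slot_mouth below 0.005 m and angle between cartridge's own z axis and vertical below 0.12 rad and linear speed of cartridge below 0.02 m/s and contact force between the fingers and cartridge below 0.1 N), for 0.2 s.
At the end, for the whole second after the job is handed in: The cartridge is upright in the slot, locked: underside 41 mm (within 2.5) below the mouth, within 5 mm of the slot's centre, tilt under 0.12 rad, still, untouched; before that it stood by itself, let go of, at the raised height (underside 33 mm, within 3) for 0.2 s (z of cartridge in the frame of slot_mouth between -0.0435 and -0.0385 m and horizontal distance between cartridge and slot_mouth below 0.005 m and angle between cartridge's own z axis and vertical below 0.12 rad and linear speed of cartridge below 0.02 m/s and contact force between the fingers and cartridge below 0.1 N).
It fails at once if the cartridge is pushed against the dock with more than 25 N (contact force between cartridge and dock above 25 N).
It fails at once if a bystander is moved by more than 30 mm (distance of any of vase, bowl, cup, prop_a, prop_b, glaze_jar, battery from where it was at the start of the episode above 0.03 m).
It also fails if it takes over 72 s, if anything falls off the work surface, if the arm or the gripper's body presses on something with over 40 N, if the wrist force passes 120 N, or if a joint passes its speed limit or range.

## Robot

A 6-joint arm with a two-finger parallel gripper is mounted at the origin on the work surface. World frame = base frame: x ahead of the robot, y to its left, z up, the work surface at z = 0. Lengths are in mm, angles in degrees, forces in N, time in s.
With the tool pointing down it reaches from about 350 to 850 mm from the base axis. Payload 8.1 kg.
Tool frame: the origin (TCP) lies midway between the tips of the shut fingers; the grasp point (between the pads) lies 19 mm behind it; z points along the fingers, y is the direction in which the jaws open and shut (so a half turn about z gives the same grasp; the last joint's range is limited). The gripper opens to 85 mm and grips with 20 to 120 N. Pads are 22 mm wide; open, the fingers measure 114 mm over their backs; the gripper's body (76 mm by 85 mm) begins 54 mm behind the grasp point. The pads swing forward as they close: fully open they stand 13 mm farther back than shut.
Start: joints at [64.091, 7.471, 85.268, -0, 87.261, -4.893], TCP at [215.157, 560.1, 200.692] pointing down, gripper open.
Joint ranges: [-169.43, 169.43], [-51.17, 129.36], [1.28, 143.12], [-76.62, 256.62], [0, 156.53], [-152.29, 152.29]. Speed limits (degrees/s): [136.94, 136.94, 159.86, 180, 180, 180].

## Interface

Orientations are given as [roll, pitch, yaw] about the fixed x, y, z axes, in that order (R = Rz(yaw) Ry(pitch) Rx(roll)).
In Python, from bench import telemetry, snapshot, camera_params, job gives the robot as it stands. The module is installed in compiled form; this text tells all that it offers.
- The arm moves only by the shell command python3 -m jog 'ROWS' [FORCE]. ROWS is JSON, a list that holds one entry, the list of rows, each a list of 7 numbers: the shift along the tool's x, y, z in units of 50 mm (1.0 is 50 mm), then the turn, a rotation vector about the tool's x, y, z in units of 2 pi rad (1.0 is 2 pi rad), then the opening, from 0 (shut) to 1 (fully open). In form: [[[dx, dy, dz, rx, ry, rz, claw], ...]]. A call has 1 to 12 rows; each row shifts and turns the commanded pose from where the row before left it, along the tool's axes as they then stand; what a row does not reach is not made up. A row lasts 1/8 s, in which the tool goes at most 62.5 mm and 10.7 degrees, less where a joint would pass 70% of its speed; a pose out of reach is approached as far as the arm can. A call with a number of a shift or a turn outside -1 to 1 is refused whole. A call with a gripper value outside its range is refused whole. The fingers move at their own pace and stop on an object; FORCE is the grip in N (left out, the last holds). Time passes only in rows, so rows that do not move let the fingers close. It gives the time, the measured TCP pose, the force and the opening at its end, in the units of the state.
- telemetry.sense(): the state, without advancing time (a new reading comes with each control period).
- snapshot(name): name is "side" or "top" or "wrist"; returns (picture, depth): 400x640x3 uint8, red, green, blue; 400x640 float32, mm along the optical axis (not along the pixel's ray), 0 where there is no reading.
- camera_params(name): a dict with "K" (3x3 intrinsics, pixels), "D" ([k1, k2, p1, p2, k3] as OpenCV has them; the pictures are not rectified), "extrinsics" (4x4, takes a point from camera to world coordinates). Camera axes: x right, y down, z forward; pixel columns grow to the right and rows downward; lengths in mm; the calibration is good to about 2 mm. A picture is of the moment at which its call begins: read the wrist's pose just before it. camera_params takes no time and is no camera call; for the wrist camera it gives the pose at the moment of the call.
- job.hand_in(): hands the job in, once; it reports no verdict.
The state is a dict: "time": time; "joint_pos": joint angles; "qd": joint speeds; "joint_efforts": joint torques, N m; "tool_pos": TCP position; "tcp_rot": TCP orientation; "ft_force": force on the tool from outside, world axes, zero at the start; "wrist_torque": the same for the moment, N m; "finger_gap": finger opening in mm.
Only numpy, scipy, OpenCV 4.12 (cv2) and the standard library are available. Lean on these libraries where they do the work, as an engineer would, in place of code of your own. Each camera call takes 0.05 s, during which the arm holds its last target. There are 200 camera calls.

## Working session

There is one attempt and no reset: what is moved stays moved. The work goes in short steps, Python scripts to look and compute and a shell command to move; the robot and the scene stay as the last step left them, time stands still between calls to the robot, and variables do not carry over. Pictures are saved under pics/ and viewed, about 8 in all and at most 12, crops included, and the job is handed in when it is done.

```bash
mkdir -p pics
cat > h.py <<'E'
import numpy as np, cv2
from bench import telemetry, snapshot, camera_params
def grab(n, f=None):
    p=camera_params(n); im,d=snapshot(n)
    if f: cv2.imwrite('pics/'+f, im[:,:,::-1])
    np.savez(n+'.npz',im=im,d=d,K=p['K'],D=p['D'],E=p['extrinsics'])
    return im,d,p
def cloud(n):
    z=np.load(n+'.npz'); d=z['d']; h,w=d.shape
    u,v=np.meshgrid(np.arange(w),np.arange(h))
    r=cv2.undistortPoints(np.stack([u,v],-1).reshape(-1,1,2).astype(float),z['K'],z['D']).reshape(h,w,2)
    P=np.dstack([r[...,0]*d,r[...,1]*d,d])
    W=P@z['E'][:3,:3].T+z['E'][:3,3]; W[d==0]=np.nan
    return W,z['im']
E
python3 - <<'E'
from h import *
grab('top','top1.png'); grab('side','side1.png')
s=telemetry.sense(); print({k:np.round(v,2) for k,v in s.items()})
for n in('top','side'): print(np.round(np.load(n+'.npz')['E'],2).tolist())
E
```

```text
{'time': np.float64(0.1), 'joint_pos': array([64.09,  7.51, 85.32, -0.  , 87.26, -4.89]), 'qd': array([ 0.01, -0.11, -0.13, -0.04,  0.07, -0.02]), 'joint_efforts': array([ 0.000e+00, -5.709e+01, -5.019e+01, -0.000e+00,  1.000e-02,
        0.000e+00]), 'tool_pos': array([214.91, 559.61, 199.74]), 'tcp_rot': array([-1.7990e+02, -1.0000e-02,  1.5899e+02]), 'ft_force': array([ 0.12, -0.2 , -0.21]), 'wrist_torque': array([-0.02, -0.04, -0.02]), 'finger_gap': np.float64(85.69)}
[[0.02, -1.0, 0.09, 521.7], [-1.0, -0.02, 0.02, -11.67], [-0.01, -0.09, -1.0, 1273.77], [0.0, 0.0, 0.0, 1.0]]
[[-0.97, -0.19, 0.17, 404.16], [-0.26, 0.69, -0.68, 894.56], [0.02, -0.7, -0.71, 1051.34], [0.0, 0.0, 0.0, 1.0]]
```

View pics/top1.png

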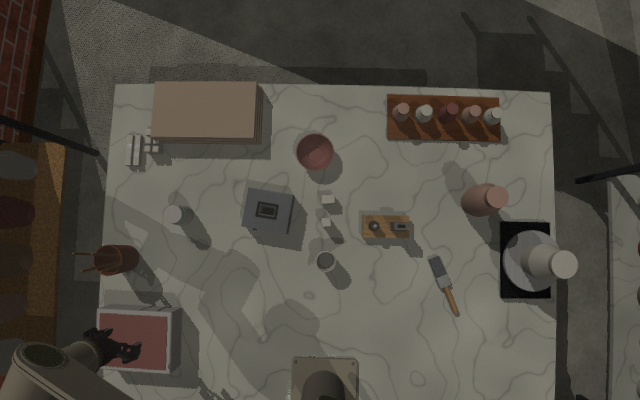

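View pics/side1.png

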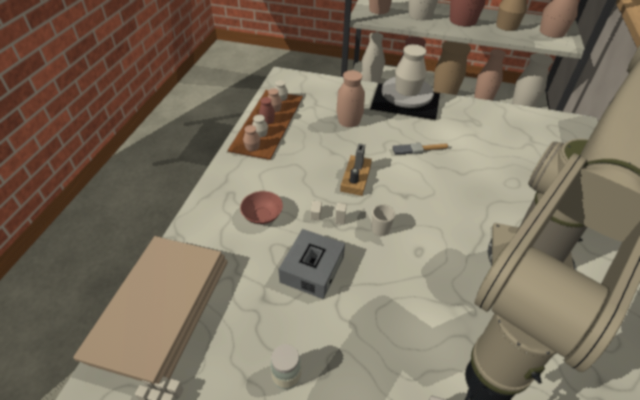

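The top picture shows the dock at about (268,211) with its slot at (267,210). The rest is at (387,226), with the battery at (374,226) and the cartridge at (400,226). The side picture agrees. Next I take positions from the depth.

Run:
```python
from h import *
W,im=cloud('top')
def reg(name,u0,u1,v0,v1,z0,z1):
    P=W[v0:v1,u0:u1].reshape(-1,3); m=(P[:,2]>z0)&(P[:,2]<z1); P=P[m]
    r=cv2.minAreaRect(P[:,:2].astype(np.float32)); print(name,len(P),'c',np.round(r[0],1),'size',np.round(r[1],1),'ang',round(r[2],1),'z',np.round(np.median(P[:,2]),1))
reg('docktop',235,305,180,240,58,72)
reg('rest',355,420,208,248,24,36)
reg('cart',385,415,215,240,90,115)
reg('batt',364,384,215,240,60,80)
reg('vase',455,510,175,225,150,220)
reg('bowl',290,340,125,175,35,60)
reg('cup',312,340,248,275,65,85)
reg('props',315,340,185,235,30,80)
```

```text
docktop 1712 c [594.3 196.9] size [152.  130.4] ang 81.9 z 65.1
rest 787 c [ 551.9 -195.9] size [ 73.7 151.8] ang 1.2 z 30.3
cart 114 c [ 552.6 -231.7] size [22.3 42.9] ang 1.5 z 102.2
batt 68 c [ 553.2 -154.6] size [26.  28.6] ang 1.4 z 70.9
vase 626 c [ 639.5 -496.8] size [76.9 71.6] ang 1.0 z 198.7
bowl 269 c [796.6  47.5] size [128.4 124.7] ang 1.3 z 42.6
cup 97 c [ 4.345e+02 -2.000e-01] size [63.8 64.1] ang 1.5 z 74.9
props 205 c [600.4  -4.4] size [107.4  43.4] ang 1.7 z 42.6
```

Sizes and heights match: dock at (594,197) with yaw about -8°, cartridge at (552,-232) with yaw about 1.3°. I move above the cartridge, with the jaws to close along its x.

```bash
python3 -m jog '[[[-0.75,-0.77,-0.06,0,0,0,1],[-0.75,-0.77,-0.06,0,0,0,1],[-0.75,-0.77,-0.06,0,0,0,1],[-0.75,-0.77,-0.06,0,0,0,1],[-0.75,-0.77,-0.06,0,0,0,1],[-0.75,-0.77,-0.06,0,0,0,1],[-0.75,-0.77,-0.06,0,0,0,1],[-0.75,-0.77,-0.06,0,0,0,1]]]'
python3 -m jog '[[[-0.75,-0.77,-0.06,0,0,0,1],[-0.75,-0.77,-0.06,0,0,0,1],[-0.75,-0.77,-0.06,0,0,0,1],[-0.75,-0.77,-0.06,0,0,0,1],[-0.75,-0.77,-0.06,0,0,0,1],[-0.75,-0.77,-0.06,0,0,0,1],[-0.75,-0.77,-0.06,0,0,0,1],[-0.75,-0.77,-0.06,0,0,0,1]]]'
python3 -m jog '[[[0,0,0,0,0,0.0234,1],[0,0,0,0,0,0.0234,1],[0,0,0,0,0,0.0234,1],[0,0,0,0,0,0.0234,1],[0,0,0,0,0,0.0234,1],[0,0,0,0,0,0.0234,1],[0,0,0,0,0,0.0234,1],[0,0,0,0,0,0.0234,1],[0,0,0,0,0,0,1],[0,0,0,0,0,0,1]]]'
python3 - <<'E'
from h import *
im,d,p=grab('wrist','w1.png'); print(np.round(p['extrinsics'],2).tolist())
E
```

```text
time: 1.1
tool_pos: [384.9, 163.3, 224.6]
tcp_rot: [180.0, -0.0, 159.0]
ft_force: [1.1, 0.6, 0.1]
finger_gap: 85.3
time: 2.1
tool_pos: [554.6, -231.7, 248.2]
tcp_rot: [180.0, -0.0, 159.0]
ft_force: [0.7, -0.0, 0.9]
finger_gap: 85.3
time: 3.35
tool_pos: [554.2, -230.0, 248.4]
tcp_rot: [-180.0, -0.0, 91.8]
ft_force: [1.6, 0.6, -0.2]
finger_gap: 85.3
[[1.0, 0.03, 0.01, 552.39], [0.03, -0.96, -0.28, -159.58], [0.0, 0.28, -0.96, 422.37], [0.0, 0.0, 0.0, 1.0]]
```

View pics/w1.png

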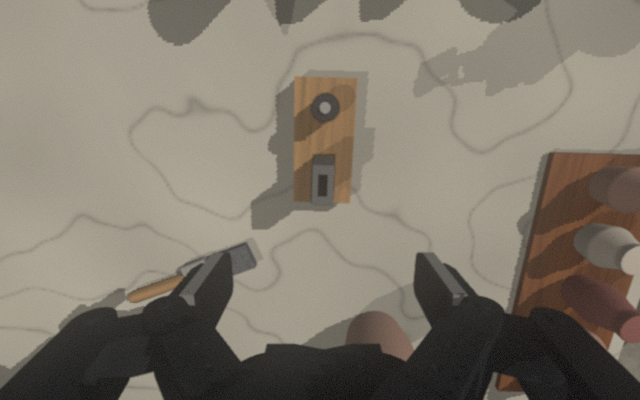

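The wrist picture shows the rest with the battery at (324,107) and the cartridge top at (322,182). The vase is far behind, between the fingers. I measure the cartridge top here.

```bash
cat >> h.py <<'E'
def reg(W,name,u0,u1,v0,v1,z0,z1):
    P=W[v0:v1,u0:u1].reshape(-1,3); P=P[(P[:,2]>z0)&(P[:,2]<z1)]
    r=cv2.minAreaRect(P[:,:2].astype(np.float32)); print(name,len(P),'c',np.round(r[0],1),'size',np.round(r[1],1),'ang',round(r[2],1),'z',np.round(np.median(P[:,2]),1)); return r
def togo(x,y,z,yaw):
    from scipy.spatial.transform import Rotation as R
    s=telemetry.sense(); r=R.from_euler('xyz',s['tcp_rot'],degrees=True)
    t=R.from_euler('xyz',[180,0,yaw],degrees=True)
    print('pos',np.round(s['tool_pos'],1),'rot',np.round(s['tcp_rot'],2),'shift now axes',np.round(r.inv().apply(np.array([x,y,z])-s['tool_pos'])/50,4),'after turn',np.round(t.inv().apply(np.array([x,y,z])-s['tool_pos'])/50,4),'turn',np.round((r.inv()*t).as_rotvec()/2/np.pi,5),'F',np.round(s['ft_force'],2),'gap',s['finger_gap'],'t',s['time'])
E
python3 - <<'E'
from h import *
W,im=cloud('wrist')
reg(W,'rest',280,370,60,215,26,36)
r=reg(W,'cart',300,350,150,215,98,106)
reg(W,'batt',300,350,85,130,66,76)
togo(r[0][0],r[0][1],67,91.5)
E
```

```text
rest 5846 c [ 554.4 -195.1] size [156.2  75.8] ang 89.6 z 30.8
cart 905 c [ 554.2 -233.4] size [23.8 44. ] ang 1.2 z 102.9
batt 609 c [ 553.7 -152.7] size [28.7 29.5] ang 2.2 z 70.9
pos [ 554.3 -230.   248.5] rot [-1.7998e+02 -1.0000e-02  9.1750e+01] shift now axes [-6.9100e-02 -2.9000e-03  3.6299e+00] after turn [-0.0685 -0.0038  3.6299] turn [-5.e-05 -3.e-05  7.e-04] F [ 0.02  0.27 -0.47] gap 85.43294772916117 t 3.4
```

```bash
python3 -m jog '[[[-0.07,0,0.6,0,0,0.0015,1],[0,0,0.6,0,0,0,1],[0,0,0.6,0,0,0,1],[0,0,0.6,0,0,0,1],[0,0,0.6,0,0,0,1],[0,0,0.4,0,0,0,1],[0,0,0.2,0,0,0,1],[0,0,0,0,0,0,1],[0,0,0,0,0,0,1]]]' 40
python3 -m jog '[[[0,0,0,0,0,0,0.2],[0,0,0,0,0,0,0.1],[0,0,0,0,0,0,0.1],[0,0,0,0,0,0,0.1],[0,0,0,0,0,0,0.1],[0,0,0,0,0,0,0.1],[0,0,0,0,0,0,0.1],[0,0,0,0,0,0,0.1]]]' 40
python3 - <<'E'
from h import *
grab('wrist','w2.png'); W,im=cloud('wrist'); togo(554,-233,67,91.2)
E
```

```text
time: 4.53
tool_pos: [555.3, -234.1, 70.1]
tcp_rot: [179.9, 0.1, 91.1]
ft_force: [-0.0, 0.2, -0.3]
finger_gap: 85.6
time: 5.52
tool_pos: [554.7, -233.7, 69.0]
tcp_rot: [180.0, 0.0, 91.1]
ft_force: [-0.9, 0.4, 6.3]
finger_gap: 21.8
pos [ 554.7 -233.7   69.1] rot [1.7997e+02 2.0000e-02 9.1050e+01] shift now axes [ 0.0146 -0.0133  0.0416] after turn [ 0.0146 -0.0132  0.0416] turn [ 8.0e-05  5.0e-05 -4.1e-04] F [-0.76 -0.11  5.29] gap 21.743884189008572 t 5.575
```

View pics/w2.png

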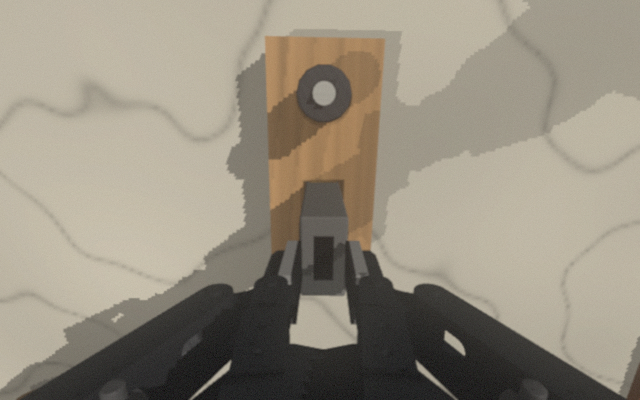

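Grip is good (gap 21.8, load felt). I lift and move short of the dock, so that the wrist camera sees the slot unobstructed.

```bash
python3 -m jog '[[[0,0,-0.1,0,0,0,0.1],[0,0,-0.3,0,0,0,0.1],[0,0,-0.5,0,0,0,0.1],[0,0,-0.6,0,0,0,0.1],[0,0,-0.6,0,0,0,0.1],[0,0,-0.5,0,0,0,0.1],[0,0,-0.2,0,0,0,0.1]]]'
python3 -m jog '[[[0.4,0.1,0,0,0,0,0.1],[0.8,0.1,0,0,0,0,0.1],[0.86,0.1,0,0,0,0,0.1],[0.86,0.1,0,0,0,0,0.1],[0.86,0.1,0,0,0,0,0.1],[0.86,0.1,0,0,0,0,0.1],[0.86,0.1,0,0,0,0,0.1],[0.8,0.1,0,0,0,0,0.1],[0.4,0.1,0,0,0,0.0128,0.1],[0,0,0,0,0,0.0128,0.1],[0,0,0,0,0,0,0.1],[0,0,0,0,0,0,0.1]]]'
python3 - <<'E'
from h import *
grab('wrist','w3.png'); togo(594,197,199,81.9)
W,im=cloud('wrist'); d=W[...,2]; m=(d>58)&(d<72); v,u=np.where(m); print(u.min(),u.max(),v.min(),v.max())
E
```

```text
time: 6.45
tool_pos: [555.3, -234.1, 211.4]
tcp_rot: [179.8, 0.1, 91.1]
ft_force: [0.3, -1.1, -1.7]
finger_gap: 21.8
time: 7.95
tool_pos: [592.7, 102.4, 207.8]
tcp_rot: [-179.9, 0.0, 81.9]
ft_force: [-0.4, 0.3, -1.5]
finger_gap: 21.8
pos [592.8 102.2 208.1] rot [-1.7995e+02  1.0000e-02  8.1910e+01] shift now axes [ 1.8808 -0.244   0.1823] after turn [ 1.8808 -0.2444  0.1824] turn [-1.5e-04  3.0e-05  2.0e-05] F [-0.17 -0.34 -0.83] gap 21.93198803068564 t 8.0
173 639 0 395
```

View pics/w3.png

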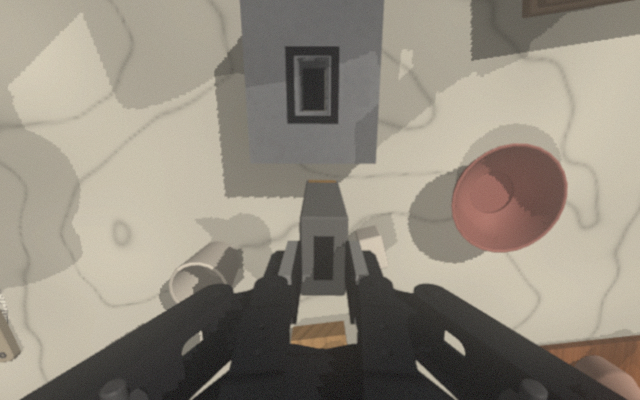

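The dock top fills (240–383, 0–162). The bezel is at (286–339, 46–123) and the held cartridge's top at (301–346, 215–293). I measure the slot and cartridge in this same picture.

Run:
```python
from h import *
z=np.load('wrist.npz');im=z['im'];g=cv2.cvtColor(im,cv2.COLOR_RGB2GRAY)
def onplane(uv,h):
    r=cv2.undistortPoints(np.float32(uv).reshape(-1,1,2),z['K'],z['D']).reshape(-1,2)
    d=np.c_[r,np.ones(len(r))]@z['E'][:3,:3].T; o=z['E'][:3,3]
    return o+d*((h-o[2])/d[:,2])[:,None]
W,_=cloud('wrist')
# dark bezel outline
sub=g[30:140,270:355]; print('grey',np.unique(np.percentile(sub,[5,25,50,75,95])))
m=(sub<np.percentile(sub,60)*0.5).astype(np.uint8)
c=max(cv2.findContours(m,cv2.RETR_EXTERNAL,cv2.CHAIN_APPROX_NONE)[0],key=cv2.contourArea).reshape(-1,2)+[270,30]
r=cv2.minAreaRect(onplane(c,65)[:,:2].astype(np.float32)); print('bezel',r)
print(g[85,270:355].tolist()); print(g[30:140,312].tolist())
for n,b in(('dock',(230,395,0,170,60,71)),('cart',(295,355,205,300,228,255))): reg(W,n,*b)
P=W[215:290,305:342,2]; print('cart z',np.nanpercentile(P,[5,50,95]))
# dock side edge directions
e=[]
for v in range(5,150,5):
    row=W[v,230:395]; k=np.where((row[:,2]>60)&(row[:,2]<71))[0]; e.append(np.r_[row[k[0],:2],row[k[-1],:2]])
e=np.array(e); 
for a in(0,2): print('edge yaw',np.degrees(np.arctan(np.polyfit(e[:,a+1],e[:,a],1)[0])))
print('mid line x at y=197', np.polyval(np.polyfit((e[:,1]+e[:,3])/2,(e[:,0]+e[:,2])/2,1),197))
```

```text
grey [ 45.  58. 105. 118. 124.]
bezel ((596.4286499023438, 199.22573852539062), (67.9146499633789, 49.27777862548828), 81.99665832519531)
[122, 120, 121, 120, 119, 122, 122, 119, 120, 118, 120, 120, 118, 118, 122, 107, 82, 60, 52, 48, 51, 47, 51, 60, 103, 119, 119, 116, 108, 99, 78, 63, 59, 49, 45, 44, 46, 45, 41, 49, 45, 48, 42, 46, 44, 47, 45, 40, 44, 47, 48, 43, 43, 51, 71, 85, 89, 89, 95, 103, 95, 67, 51, 47, 46, 46, 56, 56, 74, 105, 120, 120, 124, 119, 118, 122, 124, 121, 122, 123, 120, 122, 119, 124, 120]
[107, 106, 104, 105, 105, 105, 108, 108, 103, 105, 108, 109, 109, 103, 106, 100, 72, 54, 48, 48, 54, 47, 47, 46, 51, 69, 89, 90, 87, 82, 78, 63, 62, 64, 61, 60, 60, 57, 53, 46, 43, 42, 47, 43, 42, 47, 44, 44, 44, 45, 40, 36, 41, 43, 39, 42, 45, 47, 41, 44, 44, 44, 42, 48, 51, 45, 41, 46, 48, 50, 39, 48, 48, 50, 41, 47, 45, 43, 47, 52, 76, 106, 116, 119, 112, 93, 62, 48, 52, 55, 50, 48, 59, 82, 109, 118, 118, 121, 120, 121, 123, 120, 118, 117, 116, 116, 116, 119, 120, 121]
dock 20763 c [596.1 197.9] size [148.1 131.2] ang 81.9 z 65.8
cart 4231 c [593.9 103.3] size [44.3 28.7] ang 80.5 z 241.7
cart z [240.54821793 241.68638063 242.69321873]
edge yaw 8.323827537758001
edge yaw 8.043551406657077
mid line x at y=197 596.0797676900664
```

Run:
```python
from h import *
W,_=cloud('wrist')
s=telemetry.sense(); t=s['tool_pos']; a=np.radians(s['tcp_rot'][2]); X=np.array([np.cos(a),np.sin(a)]);Y=np.array([np.sin(a),-np.cos(a)])
P=W[212:238,290:360].reshape(-1,3);P=P[(P[:,2]>238)&(P[:,2]<246)]
y=(P[:,:2]-t[:2])@Y; print('y range',np.percentile(y,[0.5,1,99,99.5]))
P=W[205:300,308:340].reshape(-1,3);P=P[(P[:,2]>238)&(P[:,2]<246)]
x=(P[:,:2]-t[:2])@X; print('x range',np.percentile(x,[0.5,1,99,99.5]))
d=np.array([596.3,199.2])-t[:2]; print('slot rel tool x,y',d@X,d@Y)
```

```text
y range [-11.41653468 -11.36536021  12.13959955  12.23069077]
x range [-20.24206823 -19.99740853  22.87612483  23.03214541]
slot rel tool x,y 96.54281120326229 -10.242007475163359
```

```bash
python3 -m jog '[[[0.4,-0.05,0,0,0,0,0.1],[0.6,-0.07,0,0,0,0,0.1],[0.6,-0.07,0,0,0,0,0.1],[0.3,-0.02,0.2,0,0,0,0.1],[0,0,0.5,0,0,0,0.1],[0,0,0.4,0,0,0,0.1],[0,0,0.3,0,0,0,0.1],[0,0,0.1,0,0,0,0.1],[0,0,0,0,0,0,0.1],[0,0,0,0,0,0,0.1]]]'
python3 - <<'E'
from h import *
togo(596.3-0.4-0.2,199.2-1.4,119,81.9)
grab('side','s2.png'); z=cv2.imread('pics/s2.png')[160:320,230:400]; cv2.imwrite('pics/s2c.png',cv2.resize(z,None,fx=4,fy=3.5))
E
```

```text
time: 9.25
tool_pos: [597.1, 197.7, 134.9]
tcp_rot: [179.9, -0.0, 81.8]
ft_force: [0.3, -0.3, -1.6]
finger_gap: 21.9
pos [597.1 197.7 134.9] rot [ 1.799e+02 -4.000e-02  8.182e+01] shift now axes [-0.0029 -0.0288  0.3173] after turn [-0.0027 -0.0282  0.3174] turn [ 0.00027 -0.0001  -0.00021] F [ 0.29 -0.27 -1.55] gap 21.86335147067973 t 9.25
```

View pics/s2c.png

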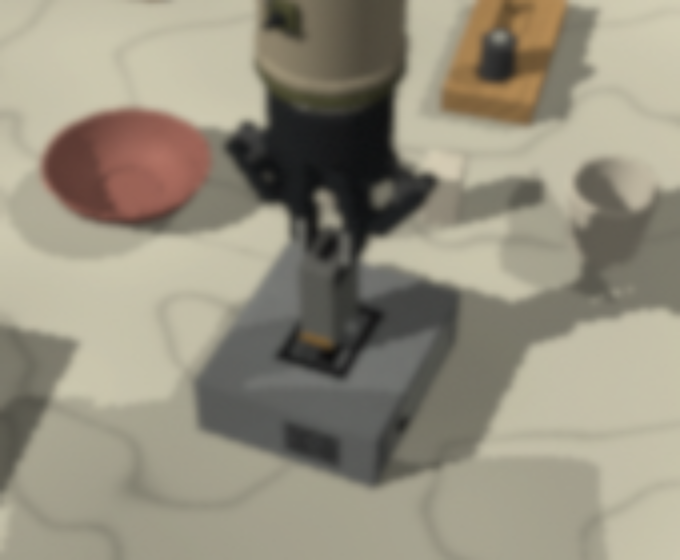

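The side picture shows the cartridge upright just above the slot. I trim by 1.4 mm and lower in small steps, reading the force.

```bash
python3 -m jog '[[[0,-0.028,0.1,0,0,0,0.1],[0,0,0.1,0,0,0,0.1],[0,0,0.1,0,0,0,0.1],[0,0,0.05,0,0,0,0.1]]]'
python3 -m jog '[[[0,0,0.05,0,0,0,0.1],[0,0,0,0,0,0,0.1]]]'
python3 -m jog '[[[0,0,0.05,0,0,0,0.1],[0,0,0,0,0,0,0.1]]]'
```

```text
time: 9.8
tool_pos: [596.4, 198.3, 118.0]
tcp_rot: [179.8, -0.1, 81.8]
ft_force: [-0.4, -0.2, 15.4]
finger_gap: 21.8
time: 10.05
tool_pos: [594.8, 197.8, 113.1]
tcp_rot: [-180.0, 0.0, 81.8]
ft_force: [0.8, -0.9, 0.2]
finger_gap: 21.8
time: 10.3
tool_pos: [594.7, 197.7, 110.6]
tcp_rot: [-180.0, 0.0, 81.8]
ft_force: [1.1, -0.9, -2.9]
finger_gap: 21.6
```

It touched the chamfer and slid in. I continue down.

```bash
python3 -m jog '[[[0,0,0.07,0,0,0,0.1],[0,0,0.07,0,0,0,0.1],[0,0,0.06,0,0,0,0.1],[0,0,0,0,0,0,0.1]]]'
python3 -m jog '[[[0,0,0.06,0,0,0,0.1],[0,0,0.06,0,0,0,0.1],[0,0,0,0,0,0,0.1]]]'
python3 -m jog '[[[0,0,0.04,0,0,0,0.1],[0,0,0.04,0,0,0,0.1],[0,0,0,0,0,0,0.1]]]'
```

```text
time: 10.8
tool_pos: [594.7, 197.8, 100.6]
tcp_rot: [-180.0, 0.0, 81.8]
ft_force: [1.1, 0.3, -2.4]
finger_gap: 22.1
time: 11.18
tool_pos: [594.8, 197.8, 94.8]
tcp_rot: [-180.0, 0.0, 81.8]
ft_force: [0.6, -0.7, -2.6]
finger_gap: 21.9
time: 11.55
tool_pos: [594.8, 197.9, 90.9]
tcp_rot: [-180.0, 0.0, 81.8]
ft_force: [1.6, -0.6, -1.5]
finger_gap: 21.8
```

```bash
python3 -m jog '[[[0,0,0.03,0,0,0,0.1],[0,0,0.03,0,0,0,0.1],[0,0,0,0,0,0,0.1]]]'
python3 -m jog '[[[0,0,0.03,0,0,0,0.1],[0,0,0,0,0,0,0.1]]]'
python3 -m jog '[[[0,0,0.03,0,0,0,0.1],[0,0,0,0,0,0,0.1]]]'
python3 -m jog '[[[0,0,0.03,0,0,0,0.1],[0,0,0,0,0,0,0.1]]]'
```

```text
time: 11.92
tool_pos: [594.9, 197.9, 88.0]
tcp_rot: [-180.0, 0.0, 81.8]
ft_force: [1.4, -0.6, -1.8]
finger_gap: 22.0
time: 12.18
tool_pos: [594.9, 197.9, 86.5]
tcp_rot: [-180.0, 0.0, 81.8]
ft_force: [0.5, -0.6, -1.7]
finger_gap: 21.6
time: 12.42
tool_pos: [594.9, 197.9, 85.0]
tcp_rot: [-180.0, 0.0, 81.8]
ft_force: [0.8, -0.2, -2.1]
finger_gap: 21.9
time: 12.68
tool_pos: [594.9, 197.9, 83.5]
tcp_rot: [-180.0, 0.0, 81.8]
ft_force: [1.4, 0.1, -2.2]
finger_gap: 21.1
```

No cradle yet at about 35 mm deep, so it may be locked down. I go on a little.

```bash
python3 -m jog '[[[0,0,0.03,0,0,0,0.1],[0,0,0,0,0,0,0.1]]]'
python3 -m jog '[[[0,0,0.03,0,0,0,0.1],[0,0,0,0,0,0,0.1]]]'
python3 -m jog '[[[0,0,0.03,0,0,0,0.1],[0,0,0,0,0,0,0.1]]]'
python3 - <<'E'
from h import *
grab('wrist'); W,_=cloud('wrist'); P=W[225:285,312:332,2]; print('top z',np.nanmedian(P)); m=W[30:120,200:420].reshape(-1,3); m=m[(m[:,2]>60)&(m[:,2]<72)]; print('dock',np.median(m[:,2]),len(m)); togo(594.9,197.9,79,81.9)
E
```

```text
time: 12.92
tool_pos: [594.9, 197.8, 82.0]
tcp_rot: [-180.0, 0.0, 81.8]
ft_force: [0.3, 0.3, -2.3]
finger_gap: 21.5
time: 13.18
tool_pos: [594.9, 197.9, 80.5]
tcp_rot: [-180.0, 0.0, 81.8]
ft_force: [1.2, -0.6, -0.9]
finger_gap: 21.7
time: 13.42
tool_pos: [594.9, 197.9, 79.0]
tcp_rot: [-180.0, 0.0, 81.8]
ft_force: [1.5, 0.1, -2.1]
finger_gap: 21.3
top z 112.98664215481243
dock 65.76277066948873 3440
pos [594.9 197.8  79. ] rot [-1.7999e+02  1.0000e-02  8.1830e+01] shift now axes [0.0014 0.0001 0.0005] after turn [0.0014 0.0001 0.0005] turn [-4.0e-05  2.0e-05 -1.8e-04] F [ 0.81 -0.96 -1.79] gap 21.420456856955987 t 13.475
```

The top is 47 mm above the dock, so the underside is about 40 mm deep without load: the cradle was left locked. Still gripping, I push it to the stop under force watch, then raise.

```bash
python3 -m jog '[[[0,0,0.03,0,0,0,0.1],[0,0,0,0,0,0,0.1]]]'
python3 -m jog '[[[0,0,0.03,0,0,0,0.1],[0,0,0,0,0,0,0.1]]]'
python3 -m jog '[[[0,0,0.02,0,0,0,0.1],[0,0,0,0,0,0,0.1]]]'
python3 -m jog '[[[0,0,0.01,0,0,0,0.1],[0,0,0,0,0,0,0.1]]]'
```

```text
time: 13.72
tool_pos: [595.2, 197.9, 78.2]
tcp_rot: [180.0, -0.0, 81.8]
ft_force: [-0.8, 0.1, 1.9]
finger_gap: 21.4
time: 13.98
tool_pos: [595.2, 197.9, 76.6]
tcp_rot: [180.0, -0.0, 81.8]
ft_force: [-0.4, -0.8, 4.1]
finger_gap: 21.5
time: 14.22
tool_pos: [595.2, 197.9, 75.5]
tcp_rot: [180.0, -0.0, 81.8]
ft_force: [0.1, -1.6, 5.0]
finger_gap: 21.7
time: 14.48
tool_pos: [595.3, 197.9, 75.0]
tcp_rot: [180.0, -0.0, 81.8]
ft_force: [0.2, -0.8, 5.0]
finger_gap: 21.7
```

```bash
python3 -m jog '[[[0,0,0.01,0,0,0,0.1],[0,0,0,0,0,0,0.1]]]'
python3 -m jog '[[[0,0,0.01,0,0,0,0.1],[0,0,0,0,0,0,0.1]]]'
```

```text
time: 14.72
tool_pos: [595.2, 197.9, 74.4]
tcp_rot: [180.0, -0.0, 81.8]
ft_force: [0.3, -1.1, 4.7]
finger_gap: 21.7
time: 14.98
tool_pos: [595.2, 197.9, 74.0]
tcp_rot: [180.0, -0.0, 81.8]
ft_force: [-0.7, -1.0, 5.2]
finger_gap: 21.8
```

```bash
python3 -m jog '[[[0,0,0.01,0,0,0,0.1],[0,0,0,0,0,0,0.1]]]'
python3 -m jog '[[[0,0,0.01,0,0,0,0.1],[0,0,0,0,0,0,0.1]]]'
```

```text
time: 15.22
tool_pos: [595.3, 198.0, 73.7]
tcp_rot: [180.0, -0.0, 81.8]
ft_force: [-1.5, -1.8, 6.9]
finger_gap: 21.9
time: 15.48
tool_pos: [595.5, 198.0, 73.6]
tcp_rot: [179.9, -0.0, 81.8]
ft_force: [-1.4, -1.6, 8.5]
finger_gap: 21.6
```

The force is rising at z 73.6, which is the stop. I raise to the raised height, check, then let go.

```bash
python3 -m jog '[[[0,0,-0.07,0,0,0,0.1],[0,0,-0.07,0,0,0,0.1],[0,0,-0.07,0,0,0,0.1],[0,0,-0.06,0,0,0,0.1],[0,0,0,0,0,0,0.1],[0,0,0,0,0,0,0.1],[0,0,0,0,0,0,0.1]]]'
python3 -m jog '[[[0,0,0,0,0,0,0.4],[0,0,0,0,0,0,0.6],[0,0,0,0,0,0,0.6],[0,0,0,0,0,0,0.6],[0,0,0,0,0,0,0.6],[0,0,0,0,0,0,0.6]]]'
python3 - <<'E'
from h import *
grab('wrist','w4.png'); W,_=cloud('wrist'); P=W[225:285,312:332,2]; print('top z',np.nanmedian(P)); m=W[30:120,200:420].reshape(-1,3); m=m[(m[:,2]>60)&(m[:,2]<72)]; print('dock',np.median(m[:,2]),len(m)); togo(594.9,197.9,79,81.9)
E
```

```text
time: 16.35
tool_pos: [594.9, 197.9, 86.1]
tcp_rot: [-180.0, -0.0, 81.8]
ft_force: [1.1, -0.3, -1.3]
finger_gap: 21.8
time: 17.1
tool_pos: [595.0, 197.9, 86.2]
tcp_rot: [-180.0, -0.0, 81.8]
ft_force: [1.3, -0.4, -0.5]
finger_gap: 51.2
top z 120.09072400392026
dock 65.77248113518803 3161
pos [595.  197.9  86.2] rot [-180.      0.     81.83] shift now axes [ 0.0003 -0.0015  0.1437] after turn [ 0.0003 -0.0015  0.1437] turn [-0.       0.      -0.00018] F [-0.59 -0.68  0.01] gap 51.73683335276631 t 17.15
```

View pics/w4.png

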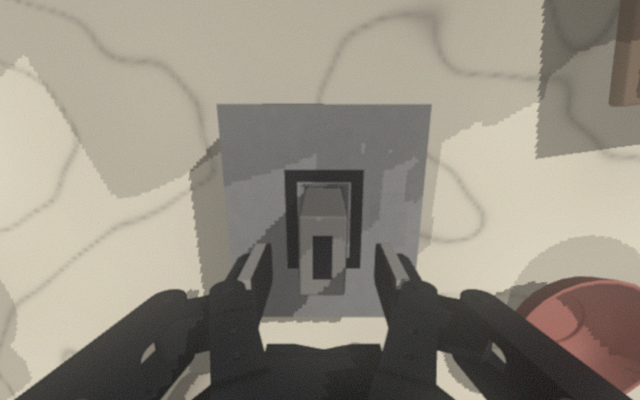

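The wrist picture shows the fingers open and clear of the cartridge at (323,240), upright in the slot. Its top is 54.3 mm above the dock, so it is raised and let go of. I wait briefly, regrip, and push down to the stop in force-watched steps.

```bash
python3 -m jog '[[[0,0,0,0,0,0,0.6],[0,0,0,0,0,0,0.6],[0,0,0,0,0,0,0.1],[0,0,0,0,0,0,0.1],[0,0,0,0,0,0,0.1],[0,0,0,0,0,0,0.1],[0,0,0,0,0,0,0.1],[0,0,0,0,0,0,0.1]]]' 40
python3 -m jog '[[[0,0,0.05,0,0,0,0.1],[0,0,0.05,0,0,0,0.1],[0,0,0.05,0,0,0,0.1],[0,0,0,0,0,0,0.1]]]'
python3 -m jog '[[[0,0,0.04,0,0,0,0.1],[0,0,0.02,0,0,0,0.1],[0,0,0,0,0,0,0.1]]]'
python3 -m jog '[[[0,0,0.02,0,0,0,0.1],[0,0,0,0,0,0,0.1]]]'
```

```text
time: 18.15
tool_pos: [595.1, 197.9, 86.3]
tcp_rot: [180.0, -0.0, 81.8]
ft_force: [-0.2, -0.2, 0.9]
finger_gap: 21.8
time: 18.65
tool_pos: [594.9, 197.9, 78.5]
tcp_rot: [-180.0, 0.0, 81.8]
ft_force: [0.1, -0.1, 2.9]
finger_gap: 21.4
time: 19.02
tool_pos: [595.1, 197.9, 75.7]
tcp_rot: [180.0, -0.0, 81.8]
ft_force: [0.9, 0.4, 3.6]
finger_gap: 21.7
time: 19.27
tool_pos: [595.0, 197.9, 74.7]
tcp_rot: [180.0, -0.0, 81.8]
ft_force: [-0.1, 0.7, 4.9]
finger_gap: 21.6
```

```bash
python3 -m jog '[[[0,0,0.01,0,0,0,0.1],[0,0,0,0,0,0,0.1]]]'
python3 -m jog '[[[0,0,0.01,0,0,0,0.1],[0,0,0,0,0,0,0.1]]]'
python3 -m jog '[[[0,0,0.01,0,0,0,0.1],[0,0,0,0,0,0,0.1]]]'
```

```text
time: 19.52
tool_pos: [595.1, 197.9, 74.3]
tcp_rot: [180.0, -0.0, 81.8]
ft_force: [0.3, -0.0, 4.9]
finger_gap: 21.5
time: 19.77
tool_pos: [595.2, 197.9, 74.1]
tcp_rot: [180.0, -0.0, 81.8]
ft_force: [-1.2, -0.1, 6.9]
finger_gap: 21.6
time: 20.02
tool_pos: [595.3, 198.0, 73.9]
tcp_rot: [180.0, -0.0, 81.8]
ft_force: [-1.3, -0.1, 7.8]
finger_gap: 21.7
```

At the stop (8 N). I raise to the locked height, let go, lift clear and check.

```bash
python3 -m jog '[[[0,0,-0.05,0,0,0,0.1],[0,0,-0.05,0,0,0,0.1],[0,0,0,0,0,0,0.1],[0,0,0,0,0,0,0.1]]]'
python3 -m jog '[[[0,0,0,0,0,0,0.4],[0,0,0,0,0,0,0.6],[0,0,0,0,0,0,0.6],[0,0,0,0,0,0,0.6],[0,0,0,0,0,0,0.6],[0,0,0,0,0,0,0.6]]]'
python3 -m jog '[[[0,0,-0.2,0,0,0,0.6],[0,0,-0.4,0,0,0,0.6],[0,0,-0.6,0,0,0,0.6],[0,0,-0.6,0,0,0,0.6],[0,0,-0.4,0,0,0,0.6],[0,0,0,0,0,0,0.6],[0,0,0,0,0,0,0.6],[0,0,0,0,0,0,0.6]]]'
python3 - <<'E'
from h import *
im,d,p=grab('wrist','w5.png'); W,_=cloud('wrist'); z=W[...,2]
m=(z>100)&(z<130); m[:,:290]=0; m[:,360:]=0; m[:120]=0; v,u=np.where(m); print('px',len(v),u.min(),u.max(),v.min(),v.max())
k=W[m]; t=np.percentile(k[:,2],80); k=k[abs(k[:,2]-t)<3]; r=cv2.minAreaRect(k[:,:2].astype(np.float32)); print('top',r,np.median(k[:,2]))
g=W[40:130,200:420].reshape(-1,3); g=g[(g[:,2]>60)&(g[:,2]<72)]; print('dock',np.median(g[:,2]),len(g))
E
```

```text
time: 20.52
tool_pos: [595.0, 197.9, 78.2]
tcp_rot: [-180.0, -0.0, 81.8]
ft_force: [-0.9, -0.4, 4.5]
finger_gap: 21.5
time: 21.28
tool_pos: [595.0, 197.9, 78.2]
tcp_rot: [180.0, -0.0, 81.8]
ft_force: [0.1, -0.7, 1.2]
finger_gap: 51.2
time: 22.28
tool_pos: [594.0, 197.7, 186.3]
tcp_rot: [-179.8, 0.1, 81.8]
ft_force: [1.1, -0.3, -0.3]
finger_gap: 51.2
px 1489 309 338 171 223
top ((595.4720458984375, 198.76991271972656), (44.01306915283203, 23.404151916503906), 81.24061584472656) 112.2168153028745
dock 65.87492829362614 3198
```

View pics/w5.png

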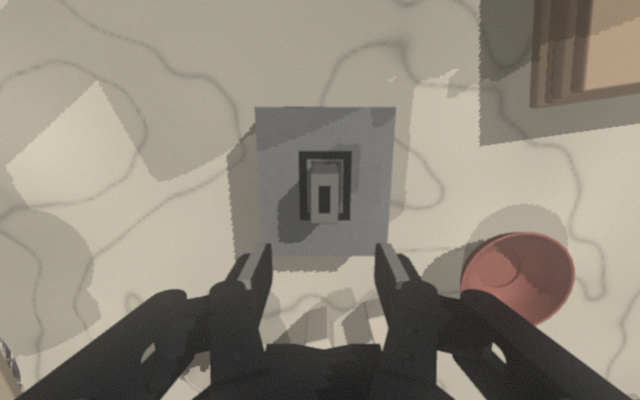

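The cartridge stands in the slot at (323,195), with the fingers well clear. Its top is 46.3 mm above the dock, so it is locked, and within about 1 mm of the slot's centre. I hand in.

```bash
python3 -c "
from bench import job
print(job.hand_in())"
```

```text
the job is handed in; nothing more can be done
None
```

The cartridge is in the dock, locked down and let go of, and I handed the job in at about 22 s of the 72 s allowed. The hand-in gives no verdict.

- **Insertion:** the cradle had been left locked down. While still gripping the cartridge, I pushed it to the stop (wrist reading up to 8.5 N) and the cradle clicked up.
- **Raised stand:** I then let go. The cartridge stood by itself with its top 54.3 mm above the dock (54 expected) for about 0.5 s or more.
- **Locking:** I gripped it again, pushed it to the stop (wrist reading up to 7.8 N), let go and lifted clear.
- **Last check:** the top was 46.3 mm above the dock (46 expected when locked), about 1 mm from the slot's centre. The fingers were about 100 mm clear.

**Two readings were off:**
- The wrist force read 15 N for a moment when the cartridge touched the slot's chamfer on the way in. It stayed below 25 N in what I read, but I only have readings at the end of each move.
- Just before the last release the wrist still read 4.5 N at the locked height. That went away when I let go.

I did not measure the pottery and other objects again. Nothing touched them in the pictures I viewed.

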